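Unlock the print turntable and hold its index plunger out

TASK

The print on the studio's small indexed turntable is still wet and the artist wants to turn it by hand. Slide the yellow keeper back along its track to its stop, away from the red-knobbed plunger, then pull the plunger straight up as far as it goes and finish still holding it there, pin clear of its hole, for the artist to turn the board. Do not touch the turntable or its wet print, and leave the ink bottles and the water glass standing where they are.

Things in the scene. Friction and masses are not known exactly. Their poses are not given: they have to be found in the camera images.
- index_table: Fixed grey metal fixture. Origin on the work surface straight below the plunger axis, z up; -x runs along the keeper's track, away from the plunger; +x points to the turntable's centre. An arm 70 wide (y), top 85 above the work surface, spans x = -175 to +27, with steel runners for the keeper. Base plate 100 wide, 16 high, x = -190 to +210.
- plunger_knob (a point): Centre of the plunger's red round knob, an upright cylinder 30 in diameter, 38 high; 123 above the work surface while seated; rises with the plunger. Below it: 12 of bare steel stem, 13 in diameter, then a brass collar 26 in diameter, 5.5 high, just above the arm. Nothing stands as high as the knob within 60 of it along the fixture's y.
- plunger (a joint): Lift of the sprung plunger, m: 0 = seated, pin 12 mm deep in its hole; 0.020 = fully up at its stop, pin 8 mm clear of the hole. The spring pulls it down with about 7 N at 0, 13 N at 0.020, and snaps it home when let go. With the keeper home, the fork over its collar lets it lift only about 2 mm.
- plunger_tip (a point): Lower end of the plunger's steel pin, 33 above the work surface while seated.
- seat_hole (a point): Centre of the mouth of the pin's seat hole, at the turntable's top face, 45 above the work surface.
- keeper_fin (a point): Grasp point on the keeper's upright yellow fin, at its centre plane, 18 below its top, 22 above the keeper's plate, 123.5 above the work surface. Fin 12 thick (fixture's y), 30 long (x), 40 high. The yellow plate below it is 40 wide, 8 thick; its fork reaches under the strap to the stem, under the knob. Keeper home: fin centre 78 from the plunger axis along -x.
- keeper (a joint): Slide of the keeper, m: 0 = home, its fork around the plunger's stem (starts 0 to 0.010 out, still locking); 0.055 = fully back at its stop, fork clear of the plunger. Moves along the fixture's -x as it grows, against about 2 N of friction; stays where it is left.
- ink_yellow_mid (a point): Middle of a loose yellow ink bottle, black cap, 36 in diameter, 75 high, upright on the table.
- ink_red_mid (a point): Middle of a loose red ink bottle, black cap, 36 in diameter, 75 high, upright on the table.
- water_glass_mid (a point): Middle of a loose clear drinking glass, 64 in diameter, 85 high, upright on the table.
- turntable: Round plywood turntable, 260 in diameter, 25 thick, top 45 above the work surface, with the blue wet print on it; it does not turn here. Origin at the centre of its underside, 115 from the plunger axis along the fixture's +x.
- strap_top (a point): Centre of the top of the dark steel strap that bridges the keeper's plate between the knob and the fin: 14 long (x), 62 wide (y), 6 thick, top 113 above the work surface, 42 from the plunger axis along the fixture's -x.
Things that resemble listed ones, but are neither listed nor needed, are in the scene too. Of the things that look like the part that bears ink_red_mid, take the one that is farthest from the robot's base at the start.

How it is judged:
By the outcome, as a careful person would: the job done as asked, in the order asked, and still so for the second after the job is handed in, while the arm keeps its last pose, push and grip.
It also fails if it takes over 38 s, if anything falls off the work surface, if the arm or the gripper's body presses on something with over 40 N, if the wrist force passes 120 N, or if a joint passes its speed limit or range.

ROBOT

A 6-joint arm with a two-finger parallel gripper is mounted at the origin on the work surface. World frame = base frame: x ahead of the robot, y to its left, z up, the work surface at z = 0. Lengths are in m, angles in rad, forces in N, time in s.
With the tool pointing down it reaches from about 0.375 to 0.9 m from the base axis. Payload 3.1 kg.
Tool frame: the origin (TCP) lies midway between the tips of the shut fingers; the grasp point (between the pads) lies 19 mm behind it; z points along the fingers, y is the line along which they close (so a half turn about z gives the same grasp; the last joint's range is limited). The gripper opens to 85 mm and grips with 20 to 120 N. Pads are 22 mm wide; open, the fingers measure 114 mm over their backs; the gripper's body (76 mm by 85 mm) begins 54 mm behind the grasp point. The pads swing forward as they close: fully open they stand 13 mm farther back than shut.
Start: joints at [0.971, 0.527, 1.433, -0, 1.181, -0.178], TCP at [0.256, 0.57, 0.231] pointing down, gripper open.
Joint ranges: [-3.08, 3.08], [-0.75, 2.2], [0.22, 2.44], [-1.43, 4.57], [0, 2.65], [-2.85, 2.85]. Speed limits (rad/s): [2.79, 2.79, 3.14, 3.14, 3.14, 3.14].

INTERFACE

Orientations are given as a 3x3 rotation matrix whose columns are the frame's x, y, z axes.
In Python, from workcell import manip, imaging gives the robot as it stands.
- The arm moves only by the shell command python3 -m inch 'ROWS' [OPENING] [FORCE]. ROWS is JSON, a list of rows, each a list of 6 numbers: the shift along the tool's x, y, z in mm, then the turn, a rotation vector about the tool's x, y, z in units of 6 degrees (1.0 is 6 degrees). A call has 1 to 8 rows; each row shifts and turns the commanded pose from where the row before left it, along the tool's axes as they then stand; what a row does not reach is not made up. A row lasts 1/8 s, in which the tool goes at most 62.5 mm and 10.7 degrees, less where a joint would pass 70% of its speed; a pose out of reach is approached as far as the arm can. A call with a gripper value outside its range is refused whole. OPENING is the closure in counts, from 0 (fully open) to 255 (shut), set as the call begins (- or left out, the last holds). The fingers move at their own pace and stop on an object; FORCE is the grip in N (left out, the last holds). Time passes only in rows, so rows that do not move let the fingers close. It gives the time, the measured TCP pose, the force, the opening and the grip force at its end, in the units of the state.
- manip.sense(): the state, without advancing time (a new reading comes with each control period).
- imaging.camera(name): name is "scene" or "top"; returns the picture (480x640x3 uint8, blue, green, red); there is no depth.
- imaging.camera_model(name): a dict with "fov_y" (degrees; the focal length in pixels is half the picture's height over the tangent of half this angle, whatever the lens; pixels are square), "cx", "cy" (the principal point, pixels), "dist_coeffs" ([k1, k2, p1, p2, k3] as OpenCV has them; the pictures are not rectified), "rvec" (rotation vector, rad) and "tvec" (3), from world to camera coordinates, as OpenCV has them. Camera axes: x right, y down, z forward; pixel columns grow to the right and rows downward; lengths in m; the calibration is good to about 2 mm. A picture is of the moment at which its call begins. camera_model takes no time and is no camera call.
- manip.finish_job(): hands the job in; it is judged then, once.
The state is a dict: "time": time; "qpos": joint angles; "joint_vel": joint speeds; "joint_efforts": joint torques, N m; "ee_pos": TCP position; "tool_rot": TCP orientation; "ft_force": force on the tool from outside, world axes, zero at the start; "wrist_torque": the same for the moment, N m; "finger_gap": finger opening in m; "gripper_force": force on a finger pad.
Only numpy, scipy, OpenCV 4.12 (cv2) and the standard library are available. Lean on these libraries where they do the work, as an engineer would, in place of code of your own. Each camera call takes 0.05 s, during which the arm holds its last target. There are 200 camera calls.

## Working session

There is one attempt and no reset: what is moved stays moved. The work goes in short steps, Python scripts to look and compute and a shell command to move; the robot and the scene stay as the last step left them, time stands still between calls to the robot, and variables do not carry over. Pictures are saved under pics/ and viewed, at most 10 in all, crops included, and the job is handed in when it is done.

```bash
mkdir -p pics; python3 - <<'E'
from workcell import manip, imaging
import cv2,json
for n in("scene","top"):
    cv2.imwrite(f"pics/{n}0.png",imaging.camera(n)); print(n,imaging.camera_model(n))
s=manip.sense();print(s)
E
```

```text
scene {'fov_y': 51.9898503556002, 'cx': 323.76221964034875, 'cy': 242.34703050694972, 'dist_coeffs': array([-0.00802269,  0.        ,  0.        ,  0.        ,  0.        ]), 'rvec': array([ 1.61152868,  1.87864432, -0.82873962]), 'tvec': array([-0.00831102, -0.30269151,  1.39552851])}
top {'fov_y': 46.24046969006096, 'cx': 323.8170079369073, 'cy': 237.98384919461512, 'dist_coeffs': array([-0.074855,  0.      ,  0.      ,  0.      ,  0.      ]), 'rvec': array([ 2.22948686, -2.16583358,  0.06530582]), 'tvec': array([0.08887552, 0.56188872, 1.11129168])}
{'time': 0.1, 'qpos': array([ 9.70514769e-01,  5.28396392e-01,  1.43379042e+00,  7.27133842e-06,
        1.18145480e+00, -1.78480722e-01]), 'joint_vel': array([-0.00267625, -0.00271206, -0.00181337, -0.00106725, -0.00179792,
        0.00024848]), 'joint_efforts': array([-2.12857449e-04, -4.43303955e+01, -1.78585446e+01, -2.05786282e-04,
        3.95838171e-03,  9.02060890e-06]), 'ee_pos': array([0.25545437, 0.56967836, 0.23041209]), 'tool_rot': array([[-9.12351802e-01,  4.09405467e-01, -1.16295563e-03],
       [ 4.09406951e-01,  9.12350318e-01, -1.68695182e-03],
       [ 3.70375636e-04, -2.01521565e-03, -9.99997901e-01]]), 'ft_force': array([-0.04683663,  0.56637286, -0.14557195]), 'wrist_torque': array([-0.04370445,  0.05793047, -0.04177338]), 'gripper_force': 0.0, 'finger_gap': 0.08523344714208352}
```

View pics/scene0.png

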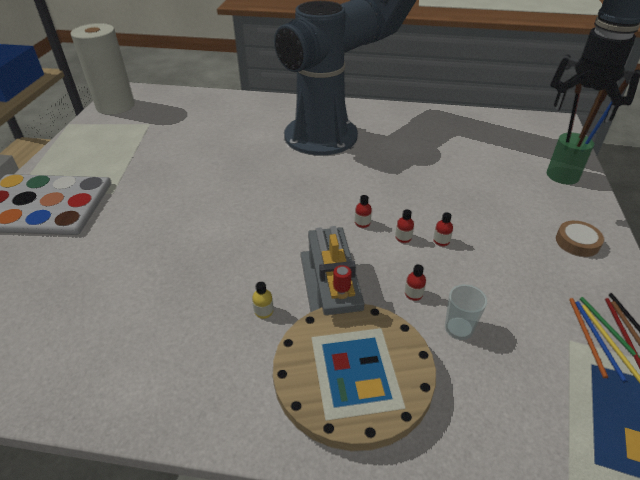

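View pics/top0.png

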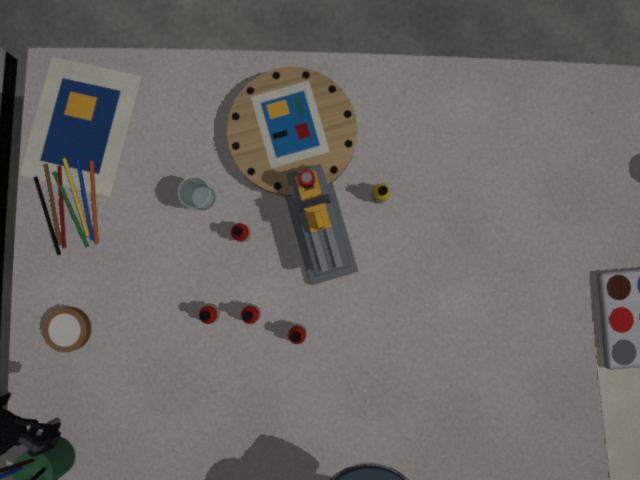

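The scene view shows the knob at about (342,279), the fin at (335,245), and four red bottles. The target red bottle is at (415,285), the glass at (465,312) and the yellow bottle at (262,300). In the top view the knob is at (307,178), the keeper at (317,217) and the turntable centre near (292,130).

```bash
cat > h.py <<'E'
import numpy as np,cv2
from workcell import manip,imaging
def KD(n):
    m=imaging.camera_model(n);f=240/np.tan(np.radians(m['fov_y']/2))
    return np.array([[f,0,m['cx']],[0,f,m['cy']],[0,0,1]]),m['dist_coeffs'],m['rvec'],m['tvec']
def ray(n,uv):
    K,D,r,t=KD(n);R=cv2.Rodrigues(r)[0]
    p=cv2.undistortPoints(np.array([[uv]],float),K,D)[0,0]
    return -R.T@t, R.T@np.array([p[0],p[1],1])
def plane(n,uv,z):
    o,d=ray(n,uv);return o+d*(z-o[2])/d[2]
def tri(a,b):
    o1,d1=ray("scene",a);o2,d2=ray("top",b)
    s=np.linalg.lstsq(np.c_[d1,-d2],o2-o1,rcond=None)[0]
    p,q=o1+d1*s[0],o2+d2*s[1];return (p+q)/2,np.linalg.norm(p-q)
def mask(im,lo,hi,box):
    m=cv2.inRange(cv2.cvtColor(im,cv2.COLOR_BGR2HSV),np.array(lo),np.array(hi));o=np.zeros_like(m)
    x0,y0,x1,y1=box;o[y0:y1,x0:x1]=m[y0:y1,x0:x1];return o
def blobs(m,mina=20):
    n,l,s,c=cv2.connectedComponentsWithStats(m);return [(s[i,4],s[i,:4],c[i].round(1)) for i in range(1,n) if s[i,4]>mina]
E
python3 - <<'E'
from h import *
S=cv2.imread("pics/scene0.png");T=cv2.imread("pics/top0.png")
red=((0,120,60),(8,255,255));yel=((15,130,90),(32,255,255));wood=((8,40,60),(28,160,255))
print("knobS",blobs(mask(S,*red,(325,255,360,300))));print("knobT",blobs(mask(T,*red,(293,160,322,192))))
print("yelS",blobs(mask(S,*yel,(310,225,365,300))));print("yelT",blobs(mask(T,*yel,(290,160,345,245))))
w=mask(T,*wood,(215,60,370,200));c=max(cv2.findContours(w,0,1)[0],key=cv2.contourArea);e=cv2.fitEllipse(cv2.convexHull(c));print(e,plane("top",e[0],.045))
for n,uv,z in(("tgtred",(240,232),.075),("glass",(196,194),.085),("yel",(381,192),.075),("r",(208,315),.075),("r",(250,315),.075),("r",(297,335),.075)):print(n,plane("top",uv,z).round(3))
a=cv2.resize(S[215:305,295:375],None,fx=6,fy=6,interpolation=2);b=cv2.resize(T[155:290,270:365],None,fx=4,fy=4,interpolation=2)
o=np.zeros((540,860,3),np.uint8);o[:,:480]=a;o[:540,480:860]=b;cv2.imwrite("pics/c1.png",cv2.resize(o,(800,502)))
E
```

```text
knobS [(np.int32(318), array([333, 265,  18,  28], dtype=int32), array([341.9, 279.7]))]
knobT [(np.int32(125), array([299, 170,  16,  18], dtype=int32), array([306.6, 178.6]))]
yelS [(np.int32(391), array([322, 234,  24,  30], dtype=int32), array([333.2, 252. ])), (np.int32(169), array([327, 272,  21,  26], dtype=int32), array([333.2, 286.1])), (np.int32(42), array([349, 281,   6,  15], dtype=int32), array([351.3, 289.9]))]
yelT [(np.int32(269), array([298, 171,  24,  29], dtype=int32), array([310.2, 190. ])), (np.int32(504), array([304, 203,  27,  29], dtype=int32), array([317.7, 217. ]))]
((291.3987731933594, 130.61302185058594), (129.14520263671875, 131.36270141601562), 88.20892333984375) [0.7676765  0.17533576 0.045     ]
tgtred [0.563 0.265 0.075]
glass [0.632 0.349 0.085]
yel [ 0.647 -0.001  0.075]
r [0.404 0.32  0.075]
r [0.407 0.24  0.075]
r [0.372 0.151 0.075]
```

View pics/c1.png

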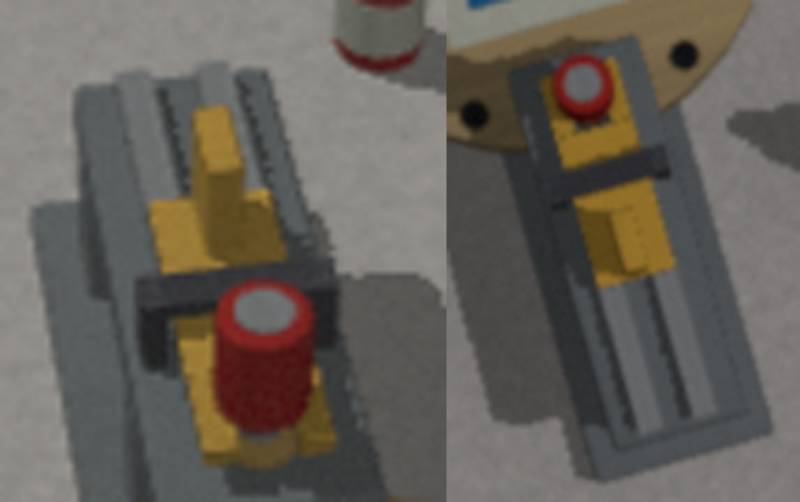

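The crop shows the fin top at crop pixels (218,137) in scene and (628,238) in top. The grey knob top is at (264,308) and (583,84).

```bash
python3 - <<'E'
from h import *
kS,kT,fS,fT=(342.3,270.2),(306.7,177.6),(334.2,239.6),(318.8,219)
print(tri(kS,kT),tri(fS,fT))
k=[plane("scene",kS,.142),plane("top",kT,.142)];f=[plane("scene",fS,.1415),plane("top",fT,.1415)];print(k,f)
K=sum(k)/2;F=sum(f)/2;C=plane("top",(291.4,130.6),.045)
for v in(C-K,K-F,C-F):print(np.linalg.norm(v[:2]),np.degrees(np.arctan2(v[1],v[0])))
s=manip.sense();R=s['tool_rot'];print("toolx ang",np.degrees(np.arctan2(R[1,0],R[0,0])),"y",np.degrees(np.arctan2(R[1,1],R[0,1])))
E
```

```text
(array([0.65920607, 0.14005613, 0.14311917]), np.float64(0.0010984726322515964)) (array([0.58582268, 0.11645645, 0.14158637]), np.float64(0.0014153500559406316))
[array([0.65805007, 0.14049266, 0.142     ]), array([0.65944488, 0.13954132, 0.142     ])] [array([0.58564864, 0.11714783, 0.1415    ]), array([0.58591453, 0.11575416, 0.1415    ])]
0.1145362219012651 17.959810011996932
0.07667709974348982 17.89904338376536
0.19121329581350677 17.935442417363287
toolx ang 155.8324124087546 y 65.8324551736567
```

```bash
python3 - <<'E'
from h import *
s=manip.sense();e=s['ee_pos'];R=s['tool_rot']
for n in("scene","top"):
    K,D,r,t=KD(n);print(n,cv2.projectPoints(np.array([e,[e[0],e[1],0]]),r,t,K,D)[0].reshape(-1,2).round(0))
print("cup base",plane("scene",(567,178),0),"cup rim top",plane("top",(48,458),.1), "cup rim scene",plane("scene",(571,142),.1))
for name,z in(("fin",.210),):
    tgt=np.array([.5858,.1165,z]);print((R.T@(tgt-e)*1000).round(1))
a=cv2.resize(np.hstack([cv2.imread("pics/scene0.png")[0:200,540:640],cv2.imread("pics/top0.png")[330:480,0:120][:150].copy() if 0 else cv2.copyMakeBorder(cv2.imread("pics/top0.png")[350:480,0:120],0,70,0,0,0)]),None,fx=3,fy=3)
cv2.imwrite("pics/c2.png",a[:600])
E
```

```text
scene [[580. 121.]
 [545. 211.]]
top [[ 35. 408.]
 [ 91. 381.]]
cup base [0.11038897 0.64777227 0.        ] cup rim top [0.12912644 0.60763441 0.1       ] cup rim scene [0.1070269  0.62583754 0.1       ]
[-486.9 -278.2   20.8]
```

View pics/c2.png

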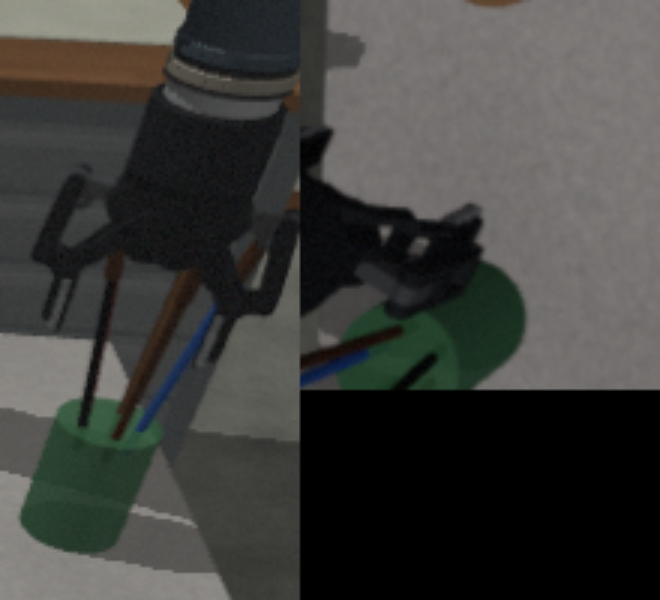

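The brushes sit behind the gripper, so I leave along tool -x, away from them.

```bash
python3 -m inch '[[-50,0,0,0,0,0],[-55,0,0,0,0,0],[-43,-40,0,0,0,0],[-43,-40,0,0,0,0],[-43,-40,0,0,0,0],[-43,-40,0,0,0,0],[-43,-40,0,0,0,0],[-43,-40,0,0,0,0]]' 0 30; python3 -m inch '[[-40,-12,0,0,0,0],[-40,-12,0,0,0,0],[-40,-12,0,0,0,0],[0,0,0,0,0,-1.7],[0,0,0,0,0,-1.7],[0,0,0,0,0,-1.8],[0,0,0,0,0,-1.8],[0,0,0,0,0,0]]'
cat >> h.py <<'E'
U=np.array([.9514,.3079,0]);V=np.array([-.3079,.9514,0])
def to(tgt,sgn=1):
    s=manip.sense();R=s['tool_rot'];y=sgn*V;z=np.array([0,0,-1.]);G=np.c_[np.cross(y,z),y,z]
    print("t",s['time'],"shift mm",(R.T@(np.array(tgt)-s['ee_pos'])*1000).round(1),"turn units",(np.degrees(cv2.Rodrigues(R.T@G)[0].ravel())/6).round(2),"F",s['ft_force'].round(1),"gap",s['finger_gap'].round(4),"q",s['qpos'].round(2),"ee",s['ee_pos'].round(4))
E
python3 -c "
from h import *
to([.5858,.1165,.15])"
```

```text
time: 1.1
ee_pos: [0.4891, 0.2008, 0.2311]
tool_rot: [[-0.912, 0.409, -0.0], [0.409, 0.912, -0.0], [0.0, -0.0, -1.0]]
ft_force: [1.6, 0.8, 0.4]
finger_gap: 0.0855
gripper_force: 0.0
time: 2.1
ee_pos: [0.5832, 0.1206, 0.2309]
tool_rot: [[-0.953, -0.302, -0.001], [-0.302, 0.953, -0.0], [0.001, 0.0, -1.0]]
ft_force: [-0.0, -0.4, -0.5]
finger_gap: 0.0855
gripper_force: 0.0Traceback (most recent call last):
  File "<string>", line 3, in <module>
    to([.5858,.1165,.15])
    ~~^^^^^^^^^^^^^^^^^^^
  File "h.py", line 24, in to
    print("t",s['time'],"shift mm",(R.T@(np.array(tgt)-s['ee_pos'])*1000).round(1),"turn units",(np.degrees(cv2.Rodrigues(R.T@G)[0].ravel())/6).round(2),"F",s['ft_force'].round(1),"gap",s['finger_gap'].round(4),"q",s['qpos'].round(2),"ee",s['ee_pos'].round(4))
                                                                                                                                                                                          ^^^^^^^^^^^^^^^^^^^^^
AttributeError: 'float' object has no attribute 'round'
```

```bash
sed -i "s/s\['finger_gap'\].round(4)/round(s['finger_gap'],4)/" h.py; python3 -m inch '[[-1.2,-4.7,0,0,0,-0.06],[0,0,30,0,0,0],[0,0,30,0,0,0],[0,0,30,0,0,0],[0,0,20,0,0,0],[0,0,11,0,0,0],[0,0,0,0,0,0]]' 90
python3 - <<'E'
from h import *
to([.5858,.1165,.11])
cv2.imwrite("pics/c3.png",cv2.resize(np.hstack([imaging.camera("scene")[180:330,260:400],imaging.camera("top")[130:280,240:380]]),None,fx=2.8,fy=2.8,interpolation=2))
E
```

```text
time: 2.98
ee_pos: [0.5858, 0.1164, 0.1097]
tool_rot: [[-0.951, -0.31, -0.001], [-0.31, 0.951, -0.0], [0.001, 0.0, -1.0]]
ft_force: [0.1, -0.6, 1.4]
finger_gap: 0.0553
gripper_force: 0.0
t 2.975 shift mm [ 0.   0.1 -0.3] turn units [ 0.   -0.01  0.02] F [ 0.1 -0.6  1.4] gap 0.0553 q [ 0.01  0.65  1.6  -0.    0.89 -1.88] ee [0.5858 0.1164 0.1097]
```

View pics/c3.png

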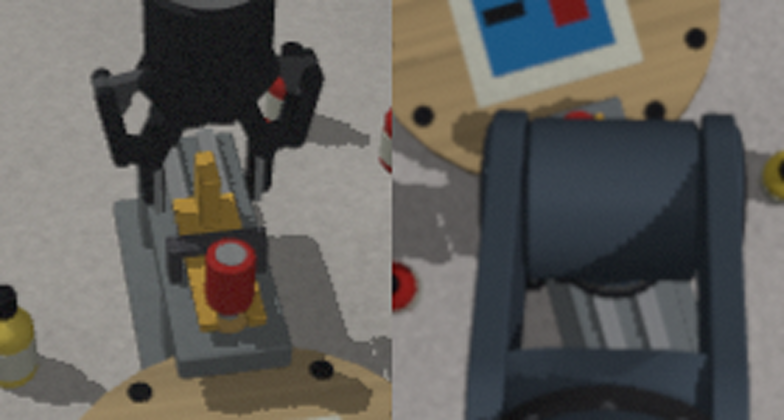

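The fingers straddle the fin at crop (207,190), which is centred between them. I'll close.

```bash
python3 -m inch '[[0,0,0,0,0,0],[0,0,0,0,0,0],[0,0,0,0,0,0],[0,0,0,0,0,0],[0,0,0,0,0,0],[0,0,0,0,0,0]]' 255 30
```

```text
time: 3.82
ee_pos: [0.5861, 0.1174, 0.111]
tool_rot: [[-0.951, -0.31, 0.001], [-0.31, 0.951, 0.001], [-0.001, 0.001, -1.0]]
ft_force: [-2.0, 4.7, 5.5]
finger_gap: 0.0112
gripper_force: 35.2
```

```bash
python3 -m inch '[[0,1.5,0,0,0,0],[8,0,0,0,0,0],[10,0,0,0,0,0],[10,0,0,0,0,0],[10,0,0,0,0,0],[8,0,0,0,0,0],[0,0,0,0,0,0]]'; python3 -m inch '[[4,0,0,0,0,0],[2,0,0,0,0,0],[1.5,0,0,0,0,0],[0,0,0,0,0,0],[0,0,0,0,0,0]]'; python3 -c "
from h import *
to([.5858,.1165,.11])"
```

```text
time: 4.7
ee_pos: [0.5409, 0.103, 0.111]
tool_rot: [[-0.951, -0.31, -0.0], [-0.31, 0.951, -0.001], [0.001, -0.001, -1.0]]
ft_force: [-0.3, -0.5, 7.2]
finger_gap: 0.0118
gripper_force: 35.6
time: 5.32
ee_pos: [0.5349, 0.1011, 0.111]
tool_rot: [[-0.951, -0.31, 0.002], [-0.31, 0.951, -0.0], [-0.002, -0.001, -1.0]]
ft_force: [0.8, 2.5, 5.8]
finger_gap: 0.0119
gripper_force: 35.3
t 5.325 shift mm [-53.2  -1.1   1. ] turn units [-0.01  0.01  0.02] F [0.8 2.5 5.8] gap 0.0119 q [-0.02  0.59  1.74 -0.    0.8  -1.9 ] ee [0.5349 0.1011 0.111 ]
```

```bash
python3 -m inch '[[2,0,0,0,0,0],[1,0,0,0,0,0],[0,0,0,0,0,0],[0,0,0,0,0,0]]'; python3 -m inch '[[1.5,0,0,0,0,0],[0,0,0,0,0,0],[0,0,0,0,0,0]]'; python3 -c "
from h import *
to([.5858,.1165,.11])"
```

```text
time: 5.82
ee_pos: [0.5343, 0.1008, 0.1109]
tool_rot: [[-0.951, -0.309, 0.006], [-0.309, 0.951, 0.001], [-0.006, -0.001, -1.0]]
ft_force: [5.2, 4.8, 2.0]
finger_gap: 0.0115
gripper_force: 34.7
time: 6.2
ee_pos: [0.5344, 0.1008, 0.111]
tool_rot: [[-0.951, -0.309, 0.009], [-0.309, 0.951, 0.002], [-0.009, -0.001, -1.0]]
ft_force: [7.8, 6.0, -0.2]
finger_gap: 0.0114
gripper_force: 34.3
t 6.2 shift mm [-53.7  -1.    1.5] turn units [-0.01  0.09  0.01] F [ 7.8  6.  -0.2] gap 0.0114 q [-0.02  0.59  1.75  0.    0.79 -1.91] ee [0.5344 0.1008 0.111 ]
```

The keeper is at its stop: the force rises while the position holds. I'll release, rise and measure to the knob.

```bash
python3 -m inch '[[-4,0,0,0,0,0],[0,0,0,0,0,0],[0,0,0,0,0,0],[0,0,-25,0,0,0],[0,0,-40,0,0,0],[0,0,-10,0,0,0]]' 60; python3 -m inch '[[-30,0,0,0,0,0],[-40,0,0,0,0,0],[-40,0,0,0,0,0],[-20,0,0,0,0,0],[0,0,0,0,0,0]]'; python3 -c "
from h import *
to([.6585,.1409,.107])
cv2.imwrite('pics/c4.png',cv2.resize(imaging.camera('scene')[170:340,240:420],None,fx=3,fy=3,interpolation=2))"
```

```text
time: 6.95
ee_pos: [0.5352, 0.101, 0.1873]
tool_rot: [[-0.951, -0.31, 0.004], [-0.31, 0.951, -0.0], [-0.003, -0.001, -1.0]]
ft_force: [0.5, 0.5, -0.8]
finger_gap: 0.0653
gripper_force: 0.0
time: 7.58
ee_pos: [0.6579, 0.1416, 0.1837]
tool_rot: [[-0.95, -0.311, -0.002], [-0.311, 0.95, -0.0], [0.002, 0.0, -1.0]]
ft_force: [-0.1, -0.2, -0.9]
finger_gap: 0.0657
gripper_force: 0.0
t 7.575 shift mm [-0.5 -0.9 76.7] turn units [ 0.   -0.02  0.03] F [-0.1 -0.2 -0.9] gap 0.0657 q [ 0.05  0.64  1.35 -0.    1.15 -1.84] ee [0.6579 0.1416 0.1837]
```

View pics/c4.png

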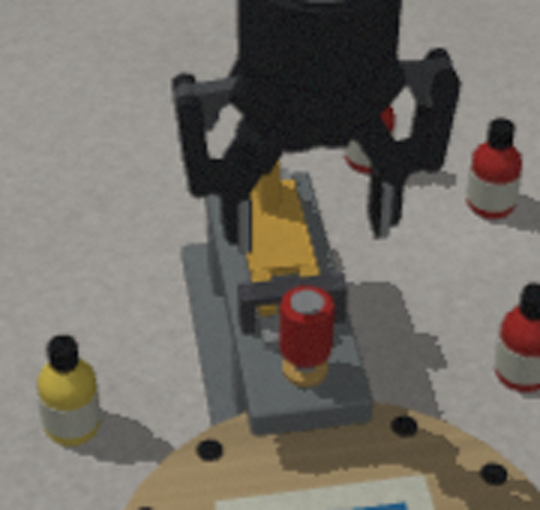

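The keeper is back with its fork clear of the collar, and the gripper is over the knob at crop (306,325). I'll descend and grip.

```bash
python3 -m inch '[[-0.5,-0.9,20,0,0,0],[0,0,25,0,0,0],[0,0,20,0,0,0],[0,0,11,0,0,0],[0,0,0,0,0,0]]'; python3 -m inch '[[0,0,0,0,0,0],[0,0,0,0,0,0],[0,0,0,0,0,0],[0,0,0,0,0,0],[0,0,0,0,0,0],[0,0,0,0,0,0]]' 255 70;  python3 -c "
from h import *
to([.6585,.1409,.107])"
```

```text
time: 8.25
ee_pos: [0.6578, 0.1407, 0.1084]
tool_rot: [[-0.951, -0.31, -0.002], [-0.31, 0.951, -0.0], [0.002, 0.001, -1.0]]
ft_force: [-0.1, 0.1, 0.2]
finger_gap: 0.0654
gripper_force: 0.0
time: 9.0
ee_pos: [0.6593, 0.141, 0.1106]
tool_rot: [[-0.951, -0.31, 0.002], [-0.31, 0.951, 0.0], [-0.002, -0.0, -1.0]]
ft_force: [-1.2, -0.2, 5.5]
finger_gap: 0.0283
gripper_force: 69.0
t 9.0 shift mm [0.8 0.2 3.6] turn units [-0.    0.02  0.02] F [-1.2 -0.2  5.5] gap 0.0283 q [ 0.05  0.73  1.4   0.    1.01 -1.84] ee [0.6593 0.141  0.1106]
```

```bash
python3 -m inch '[[0,0,-4,0,0,0],[0,0,-4,0,0,0],[0,0,-4,0,0,0],[0,0,-4,0,0,0],[0,0,-4,0,0,0],[0,0,0,0,0,0],[0,0,0,0,0,0]]';  python3 -m inch '[[0,0,-2,0,0,0],[0,0,0,0,0,0],[0,0,0,0,0,0]]';python3 -m inch '[[0,0,-2,0,0,0],[0,0,0,0,0,0],[0,0,0,0,0,0]]'
```

```text
time: 9.88
ee_pos: [0.6591, 0.1409, 0.1278]
tool_rot: [[-0.951, -0.31, 0.0], [-0.31, 0.951, 0.0], [-0.001, 0.0, -1.0]]
ft_force: [6.3, 0.7, -12.0]
finger_gap: 0.0284
gripper_force: 69.7
time: 10.25
ee_pos: [0.6591, 0.1409, 0.1296]
tool_rot: [[-0.951, -0.31, 0.0], [-0.31, 0.951, 0.0], [-0.0, 0.0, -1.0]]
ft_force: [5.2, 1.5, -12.5]
finger_gap: 0.028
gripper_force: 69.8
time: 10.62
ee_pos: [0.659, 0.1409, 0.1308]
tool_rot: [[-0.951, -0.31, 0.0], [-0.31, 0.951, 0.0], [-0.0, 0.0, -1.0]]
ft_force: [8.2, 1.3, -15.9]
finger_gap: 0.0283
gripper_force: 71.1
```

```bash
python3 -m inch '[[0,0,-2,0,0,0],[0,0,0,0,0,0],[0,0,0,0,0,0],[0,0,0,0,0,0]]'; python3 - <<'E'
from h import *
to([.6585,.1409,.13])
S=imaging.camera("scene");T=imaging.camera("top")
cv2.imwrite("pics/c5.png",np.hstack([cv2.resize(S[170:350,230:500],None,fx=1.8,fy=1.8,interpolation=2),cv2.resize(T[60:340,150:400],(290,324))]))
E
```

```text
time: 11.12
ee_pos: [0.659, 0.1409, 0.1309]
tool_rot: [[-0.951, -0.31, -0.001], [-0.31, 0.951, 0.0], [0.001, 0.001, -1.0]]
ft_force: [10.4, 1.5, -23.7]
finger_gap: 0.0277
gripper_force: 71.0
t 11.125 shift mm [0.5 0.1 0.9] turn units [ 0.01 -0.01  0.02] F [ 10.4   1.5 -23.7] gap 0.0277 q [ 0.05  0.71  1.38  0.    1.05 -1.84] ee [0.659  0.1409 0.1309]
```

View pics/c5.png

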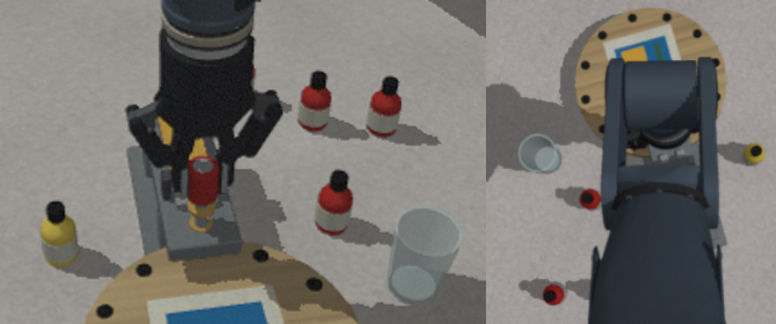

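The knob is raised to its stop, 20.3 mm up, with the position holding as the force climbs. The bottles and glass are standing where they were.

```bash
python3 -c "
from workcell import manip
print(manip.finish_job())"
```

```text
the job is handed in; nothing more can be done
None
```

The job is handed in at about 11 s: the keeper is back at its stop, and the gripper is holding the plunger fully up (about 20 mm), with the turntable, print, bottles and glass not touched.

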